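Set the cheese cutter's length stop and load it

ROBOT

A 6-joint arm with a two-finger parallel gripper is mounted at the origin on the work surface. World frame = base frame: x ahead of the robot, y to its left, z up, the work surface at z = 0. Lengths are in mm, angles in rad, forces in N, time in s.
With the tool pointing down it reaches from about 150 to 775 mm from the base axis. Payload 6.1 kg.
Tool frame: the origin (TCP) lies at the very end of the fingers, on their centre line; the grasp point (between the pads) lies arm.grasp_offset behind it (arm.grasp_offset is the distance from the TCP to the grasp point, in mm); z points along the fingers, y is the line along which they close (so a half turn about z gives the same grasp; the last joint's range is limited). The gripper opens to 85 mm and grips with 20 to 120 N. Pads are 22 mm wide; open, the fingers measure 114 mm over their backs; the gripper's body (76 mm by 85 mm) begins 54 mm behind the grasp point. The pads swing forward as they close: fully open they stand 13 mm farther back than shut.
Start: joints at [-1.15, 0.126, -0.04, 1.405, 0, 1.571], TCP at [214.449, -479.186, 231.295] pointing down, gripper open.
Joint ranges: [-2.72, 2.72], [-0.95, 1.95], [-1.27, 1.35], [-1.78, 2.02], [-1.46, 1.47], [-3.14, 3.14]. Speed limits (rad/s): [2.39, 2.39, 3.01, 3.14, 3.14, 3.14].

INTERFACE

Orientations are given as a unit quaternion [x, y, z, w].
In Python, from bench import arm gives the robot as it stands.
- The arm moves only by the tool apply_moves, never from a script. Its argument "plan" is a list of rows, each a list of 7 numbers: the shift along the tool's x, y, z in cm, then the turn, a rotation vector about the tool's x, y, z in rad, then the closure, from 0 (fully open) to 1 (shut). A call has 1 to 8 rows; each row is the pose to reach, as a shift and turn from the pose commanded when the call began, along the tool's axes at that moment; what a row does not reach only later rows make up. A row lasts 1/8 s, in which the tool goes at most 62.5 mm and 10.7 degrees, less where a joint would pass 70% of its speed; a pose out of reach is approached as far as the arm can. A call with a gripper value outside its range is refused whole. The fingers move at their own pace and stop on an object; "squeeze" is the grip in N (left out, the last holds). Time passes only in rows, so rows that repeat a pose let the fingers close. It gives the time, the measured TCP pose, the force, the opening and the grip force at its end, in the units of the state.
- arm.get_state(): the state, without advancing time (a new reading comes with each control period).
- arm.grab_frame(name): name is "scene" or "top" or "wrist"; returns a dict with "pixels" (400x640x3 uint8, red, green, blue), "range_z" (400x640 float32, mm along the optical axis (not along the pixel's ray), 0 where there is no reading), "fx", "fy", "cx", "cy" (pixels), "dist" ([k1, k2, p1, p2, k3] as OpenCV has them; the pictures are not rectified), "origin" and "attitude" of the camera in the world; the wrist camera has in their place "mount" (4x4, takes a point from camera to tool coordinates, whose origin is the TCP and whose axes are the flange's). Camera axes: x right, y down, z forward; pixel columns grow to the right and rows downward; lengths in mm; the calibration is good to about 2 mm. A picture is of the moment at which its call begins: read the wrist's pose just before it.
- arm.job_done(): hands the job in; it is judged then, once.
The state is a dict: "time": time; "joints": joint angles; "joint_velocities": joint speeds; "joint_efforts": joint torques, N m; "tcp_pos": TCP position; "ee_rot": TCP orientation; "contact_force": force on the tool from outside, world axes, zero at the start; "torque": the same for the moment, N m; "grip_width": opening from 0.0 (shut) to 1.0 (fully open); "finger_force": force on a finger pad.
Only numpy, scipy, OpenCV 4.12 (cv2) and the standard library are available. Lean on these libraries where they do the work, as an engineer would, in place of code of your own. Each camera call takes 0.05 s, during which the arm holds its last target. There are 200 camera calls.

TASK

Get the slanted cheese cutter ready: swing its counterweighted guard up past its balance point so that it rests open by itself, then press the brass spring pin flush and slide the stop tube exactly one hole up the slope until the pin springs out again. Then lay the block of cheese gently on the white slanted bed, the way up it lies now and lengthwise, with its lower end against the red stop plate, and let go. Leave everything else where it is.

Things in the scene. Friction and masses are not known exactly. Their poses are not given: they have to be found in the camera images.
- cutter: Slanted cheese cutter fixed to the counter: grey base plate 330 (x) x 230 (y) x 8 mm, origin at the centre of its underside. Its own +x runs horizontally in the uphill direction, +y to the side where the brass pin sticks out, z up. Everything on it (bed, stop tube, closed guard) rises towards +x at 33 degrees. Two upright hinge posts at its sides (x = +90, y = +-103 mm) carry the guard.
- bed_mid (a point): Middle of the upper face of the white slanted bed. Its x axis points uphill along the slope (33 degrees above horizontal), y sideways as the cutter's, z square to the slope. The bed is 240 mm long (x) and 58 mm wide between steel lips 6 mm high and 4 mm thick. The stop tube's axis runs parallel to the bed 90 mm to its +y side and 30 mm above the bed's face.
- guard_knob (a point): Centre of the black knob on the guard's front edge: a cylinder of 24 mm diameter and 40 mm length lying along the cutter's y; it can be pinched by its two flat ends and turns between the fingers as the guard swings. It stands 30 mm clear of the guard's nearest bar and lies 183 mm from the hinge axis. Axes as bed_mid's while closed, turning with the guard.
- guard_hinge (a point): Middle of the guard's hinge axis, which runs along the cutter's y. The guard is a steel wire frame 180 mm wide with 8 mm bars, which when closed lies over the bed and the tube about 80 mm above the bed and reaches 150 mm downhill from the hinge; behind the hinge it has a steel counterweight cylinder on two short arms.
- guard (a joint): Guard angle, rad: 0 closed (parallel to the slope), growing as the knob rises and swings over uphill, 1.6 fully open. Lifting takes 1 to 2 N at the knob. Balance is near 0.75; let go beyond 0.9 it swings open and stays, below it falls shut. Open, it stands square to the slope above its hinge: to stay clear of it on the tube or bed, work square to the slope, leaning back to the robot.
- pin_tip (a point): Tip of the domed brass spring pin, 14 mm in diameter, sticking 8 mm out of the tube's +y face through the uppermost of its three holes. The pin stays where it is along the slope; only the tube slides. Axes as bed_mid's; the pin is pressed in along -y.
- pin (a joint): How far the pin is pressed in, m: 0 fully out, 0.008 flush with the tube's face; 0.0105 when under the tube's wall. Spring force 2 N out, 5 N flush. While out it locks the tube; once flush, sliding the tube pushes its domed tip down the rest of the way (5 to 10 N), and it springs out in the next hole.
- grip_hole (a point): Point on the axis of the sliding stop tube at the hole where the pin sits at the start; it moves with the tube. The tube is square, 30 mm wide (y) and 30 mm thick, of aluminium, 135 mm long: from 30 mm uphill to 105 mm downhill of this point. Its +y face has three 16 mm holes 40 mm apart, this one and the next two downhill. Fingers closing along y on the tube at this place press the pin flush on the one side and hold the tube on the other. Axes as bed_mid's.
- stop_tube (a joint): How far the tube has slid up the slope, m: 0 at the start (pin in the first hole), 0.040 with the pin in the next hole, 0.080 in the last. Sliding friction 3 N.
- stop_face (a point): Point at the bed's face, on the bed's centre line, on the uphill face of the red stop plate that the tube carries across the bed (8 mm thick, from 10 to 50 mm above the bed). Moves with the tube. Axes as bed_mid's.
- cheese: Block of yellow cheese, 130 (x) x 45 (y) x 55 (z) mm, 0.33 kg, lying on the red board; origin at the centre of its underside. It grips the bed enough to stay where it is laid or creeps down to the stop; it must not be let fall more than about 10 mm.
- board: Red cutting board 270 x 180 x 15 mm, fixed; origin at the centre of its underside.
- ramekin: White ramekin, 58 mm across, 35 mm high, on the board: to be left alone. Origin at the centre of its underside.
- sauce_bowl: Small steel bowl, 84 mm across, 40 mm high: to be left alone. Origin underneath.
- jar: Amber jar, 56 mm across, 85 mm high: to be left alone. Origin underneath.
- oil: Green oil bottle, 60 mm across, 180 mm high: to be left alone. Origin underneath.
- mug: Blue mug, 76 mm across, 90 mm high: to be left alone. Origin underneath.
- tub: Clear tub 160 x 120 x 70 mm: to be left alone. Origin underneath.
- spatula: Spatula with a wooden handle, about 280 mm long, lying on the counter: to be left alone. Origin underneath its middle.
Mind the look-alikes: they are no part of the job. There is more than one size of the cheese; the one meant has the size given above.

How it is judged (in metres and radians):
On the way, in this order (a step that is already met when the one before it is completed fails the run):
1. the guard rests open by itself, untouched (value of joint guard above 1.45 rad and contact force between the fingers and guard below 0.1 N and velocity of joint guard below 0.2 rad/s), for 0.2 s.
2. the spring pin is pressed in flush (value of joint pin above 0.007 m).
3. the tube stands one hole up and the pin has sprung out (value of joint stop_tube between 0.037 and 0.043 m and value of joint pin below 0.002 m), for 0.2 s.
4. the cheese lies on the bed against the stop plate (z of cheese in the frame of bed_mid between -0.005 and 0.005 m and x of cheese in the frame of stop_face between 0.06 and 0.07 m and y of cheese in the frame of bed_mid between -0.009 and 0.009 m), for 0.2 s.
At the end, for the whole second after the job is handed in: Guard open by itself (above 1.45 rad); tube one hole up (37 to 43 mm), pin out (within 2 mm); cheese at rest on the bed (underside within 5 mm of it, lengthwise within 0.12 rad, within 9 mm of the centre line), lower end within 5 mm of the stop plate, released (all of step 3 and all of step 4 and value of joint guard above 1.45 rad and angle between the x axis of cheese and the x axis of bed_mid, either way round below 0.12 rad and angle between the z axis of cheese and the z axis of bed_mid, either way round below 0.1 rad and linear speed of cheese below 0.02 m/s); the robot touches nothing.
It fails at once if a bystander was moved more than 30 mm (distance of any of ramekin, sauce_bowl, jar, oil, mug, tub, spatula from where it was at the start of the episode above 0.03 m).
It fails at once if the cheese was dropped or tossed (free of the fingers at over 0.5 m/s, a fall of some 12 mm) (linear speed of cheese above 0.5 m/s and contact force between the fingers and cheese below 0.1 N).
It also fails if it takes over 61 s, if anything falls off the work surface, if the arm or the gripper's body presses on something with over 40 N, if the wrist force passes 120 N, or if a joint passes its speed limit or range.

## Working session

There is one attempt and no reset: what is moved stays moved. The work goes in short steps, Python scripts to look and compute and a tool call to move; the robot and the scene stay as the last step left them, time stands still between calls to the robot, and variables do not carry over. Pictures are saved under pics/ and viewed, at most 10 in all, crops included, and the job is handed in when it is done.

Besides the shell and the picture viewer there is one more tool, called after "Call:" as name(argument=value, ...) on one line, values as JSON. apply_moves: Moves the arm, as the interface text tells. Its arguments: {"type":"object","properties":{"plan":{"type":"array"},"squeeze":{"type":"number"}},"required":["plan"]}

```bash
ls; mkdir -p pics; cat > h.py <<'E'
import numpy as np, cv2, pickle
from scipy.spatial.transform import Rotation as R
from bench import arm
def grab(n):
    s=arm.get_state(); f=arm.grab_frame(n); f['state']=s
    pickle.dump(f,open(f'pics/{n}.pkl','wb')); return f
def cloud(f):
    h,w=f['range_z'].shape
    u,v=np.meshgrid(np.arange(w),np.arange(h))
    K=np.array([[f['fx'],0,f['cx']],[0,f['fy'],f['cy']],[0,0,1.]])
    p=cv2.undistortPoints(np.stack([u,v],-1).reshape(-1,1,2).astype(float),K,np.array(f['dist'],float)).reshape(h,w,2)
    z=f['range_z'][...,None]
    P=np.concatenate([p*z,z],-1)
    if 'mount' in f:
        M=np.array(f['mount']); P=P@M[:3,:3].T+M[:3,3]
        s=f['state']; Rm=R.from_quat(s['ee_rot']).as_matrix(); return P@Rm.T+np.array(s['tcp_pos'])
    A=np.array(f['attitude']); Rm=R.from_quat(A).as_matrix() if A.size==4 else A
    return P@Rm.T+np.array(f['origin'])
E
python3 - <<'E'
from h import *
for n in('scene','top'):
    f=grab(n); cv2.imwrite(f'pics/{n}0.png',f['pixels'][...,::-1])
    print(n,f['origin'],f['attitude'],f['fx'],f['dist'])
print(arm.get_state(),arm.grasp_offset)
E
```

```text
pics
scene [1078.03542107  226.16864727 1220.09587116] [ 0.55465078  0.78751612 -0.22069499 -0.15321421] 454.64908748085185 [0.02641862 0.         0.         0.         0.        ]
top [ 277.96109918  -26.77989995 1527.92402575] [ 0.71065955 -0.69966179  0.05145839 -0.0528055 ] 483.09297161921273 [0.01628589 0.         0.         0.         0.        ]
{'time': 0.1, 'joints': array([-1.14996958e+00,  1.26330233e-01, -4.04985825e-02,  1.40539734e+00,
        1.27491881e-05,  1.57078502e+00]), 'joint_velocities': array([-0.00099577, -0.00121567,  0.00351713, -0.00072584,  0.0002745 ,
        0.00084859]), 'joint_efforts': array([-8.08571749e-04, -4.36900663e+01,  3.53606594e+01,  1.36441301e-02,
       -9.42907013e-05, -2.22294784e-05]), 'tcp_pos': array([ 214.32554555, -478.86149126,  230.60466133]), 'ee_rot': array([ 9.77943230e-01,  2.08869643e-01, -1.43082239e-04, -7.00479861e-04]), 'contact_force': array([-0.95092702, -0.40941076, -0.24276582]), 'torque': array([0.0191043 , 0.03638369, 0.00108842]), 'finger_force': 0.0, 'grip_width': 0.9998623638464417} 18.700000000000003
```

View pics/scene0.png

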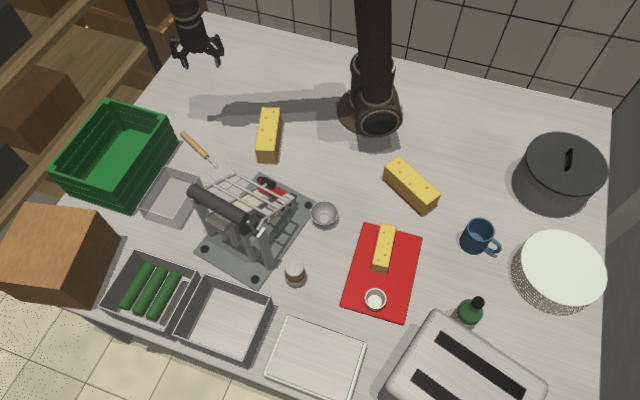

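View pics/top0.png

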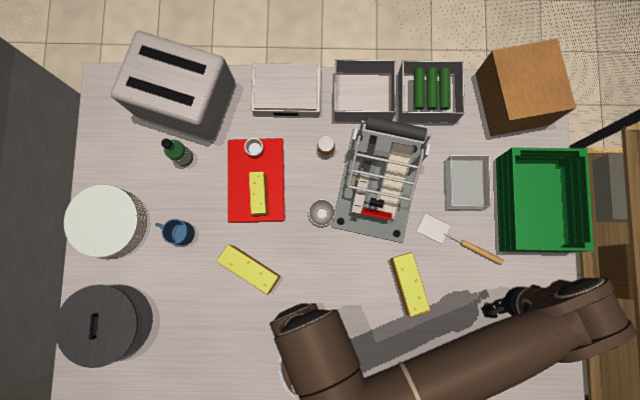

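The scene camera shows the cutter at about (260,220), with the cheese on the red board at (384,248). In the top view the cutter is at (380,180), with uphill pointing up in the picture (+x) and its +y side on the left. The target cheese is at (258,193) and the ramekin at (254,147).

```bash
cat > m.py <<'E'
from h import *
f=pickle.load(open('pics/top.pkl','rb')); P=cloud(f); px=f['pixels'].astype(int)
hsv=cv2.cvtColor(f['pixels'],cv2.COLOR_RGB2HSV)
def rect(m,n):
    q=P[m][:,:2].astype(np.float32); r=cv2.minAreaRect(q); print(n,len(q),'z',np.median(P[m][:,2]).round(1),r)
win=np.zeros(P.shape[:2],bool); win[110:245,325:435]=1
z=P[...,2]
base=win&(z>4)&(z<13)
base=cv2.morphologyEx(base.astype(np.uint8),cv2.MORPH_OPEN,np.ones((3,3)))>0
rect(base,'base')
w2=np.zeros_like(win); w2[135:225,225:287]=1
yel=(hsv[...,0]>20)&(hsv[...,0]<33)&(hsv[...,1]>100)
rect(w2&yel&(z>50),'cheese')
rect(w2&(hsv[...,1]>180)&((hsv[...,0]<6)|(hsv[...,0]>174))&(z<30),'board')
red=win&(hsv[...,1]>150)&((hsv[...,0]<8)|(hsv[...,0]>172))
rect(red,'stop'); print(P[red][:,2].min(),P[red][:,2].max())
# counter check
print('counter z',np.median(z[300:330,200:240]))
w3=np.zeros_like(win);w3[240:320,210:440]=1
for n,s in(('ch2',slice(210,290)),('ch3',slice(380,440))):
    w=np.zeros_like(win);w[240:325,s]=1; rect(w&yel&(z>40),n)
E
python3 m.py
python3 - <<'E'
from h import *
a=pickle.load(open('pics/top.pkl','rb'))['pixels'][110:250,310:450]
cv2.imwrite('pics/c1.png',cv2.resize(a[...,::-1],(580,580),interpolation=cv2.INTER_CUBIC))
E
```

```text
base 1617 z 8.3 ((558.8057250976562, -159.1400604248047), (263.2992248535156, 329.96612548828125), 78.57344055175781)
cheese 613 z 70.6 ((408.340576171875, 123.81779479980469), (386.68731689453125, 95.84793853759766), 35.19444274902344)
board 3496 z 16.0 ((563.6280517578125, 213.4917449951172), (267.07318115234375, 177.5879364013672), 2.6254501342773438)
stop 208 z 78.1 ((455.5567321777344, -165.96563720703125), (92.37895202636719, 25.096317291259766), 78.5532455444336)
-1.7357997712488213 91.92341398224198
counter z 0.8799134486140474
ch2 1260 z 78.0 ((264.7664794921875, 147.4475555419922), (332.5242614746094, 107.44694519042969), 76.42391204833984)
ch3 1257 z 77.0 ((222.0242156982422, -175.35145568847656), (178.86892700195312, 262.32733154296875), 13.657031059265137)
```

View pics/c1.png

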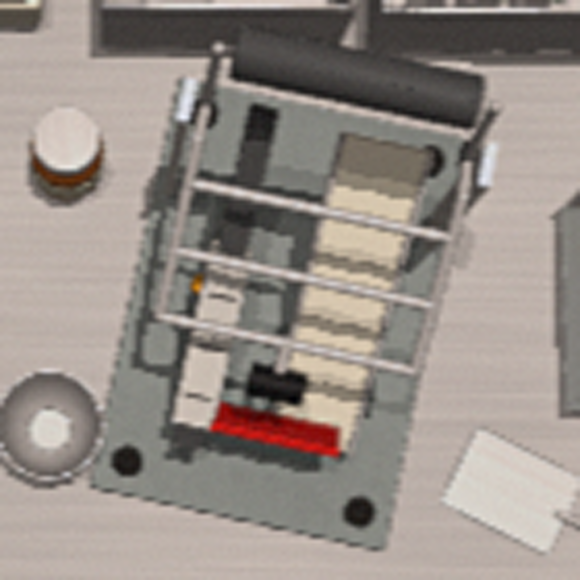

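The crop shows the guard closed with the knob at crop (278,384), the red stop at (275,430), the tube at (205,390) and (220,300), brass at (197,285), and hinge ends at (187,100) and (487,165).

```bash
cat >> m.py <<'E'
print('----')
u0=np.array([np.cos(np.radians(-11.43)),np.sin(np.radians(-11.43))]); v0=np.array([-u0[1],u0[0]])
c0=np.array([558.8,-159.1])
X=(P[...,:2]-c0)@u0; Y=(P[...,:2]-c0)@v0
def st(m,n): print(n,m.sum(),'X',np.percentile(X[m],[1,50,99]).round(1),'Y',np.percentile(Y[m],[1,50,99]).round(1),'Z',np.percentile(z[m],[1,50,99]).round(1))
# base downhill strip
b=win&(z>4)&(z<13)&(X<-135)&(X>-170); st(b,'base low strip'); 
b=win&(z>4)&(z<13)&(Y>-130)&(Y<130); st(b&(X<-80),'base low')
w=win&(hsv[...,1]<80)&(hsv[...,2]>150)
def crop(x0,y0,x1,y1):
    m=np.zeros_like(win); k=580/140; m[int(110+y0/k):int(110+y1/k)+1,int(310+x0/k):int(310+x1/k)+1]=1; return m
def fit(m,n):
    q=np.c_[X[m],Y[m],np.ones(m.sum())]; zz=z[m]
    for _ in range(5):
        c,*_=np.linalg.lstsq(q,zz,rcond=None); r=zz-q@c; k=abs(r)<max(4,1.5*np.median(abs(r)));q,zz=q[k],zz[k]
    print(n,len(zz),'slope deg',np.degrees(np.arctan(c[0])).round(1),'ylope',c[1].round(3),'z@0',c[2].round(1),'rms',np.std(zz-q@c).round(1),'Y range',np.percentile(q[:,1],[2,98]).round(1),'X',np.percentile(q[:,0],[2,98]).round(1))
fit(crop(295,190,420,410)&w&(hsv[...,1]>15),'bed')
fit(crop(195,345,225,425),'tube lo'); fit(crop(205,265,240,315),'tube hi')
st(crop(255,370,300,398)&(hsv[...,2]<60),'knob')
st(crop(180,85,195,118)&(z>150),'hingeL'); st(crop(480,148,495,182)&(z>150),'hingeR')
st(crop(192,275,203,292)&(hsv[...,1]>120),'pin'); st(red&(z>50),'stop')
st(crop(235,50,480,100)&(hsv[...,2]<100)&(z>100),'cw')
for nm,m in(('cheese',w2&yel),):
    m=m&(abs(z-70)<4); m=cv2.morphologyEx(m.astype(np.uint8),cv2.MORPH_OPEN,np.ones((3,3)))>0; rect(m,nm)
for n,s in(('ch2',slice(210,290)),('ch3',slice(380,440))):
    w=np.zeros_like(win);w[240:325,s]=1; m=w&yel; m&=abs(z-np.median(z[m]))<4;m=cv2.morphologyEx(m.astype(np.uint8),cv2.MORPH_OPEN,np.ones((3,3)))>0; rect(m,n)
E
python3 m.py | sed -n '/----/,$p'
```

```text
----
base low strip 606 X [-168.  -150.4 -135.4] Y [-191.9  -20.1  119.5] Z [ 4.2  8.1 12.9]
base low 1438 X [-206.  -133.1  -82.6] Y [-128.1   -8.6  123. ] Z [ 4.1  8.  12.8]
bed 231 slope deg 30.3 ylope 0.186 z@0 107.9 rms 1.9 Y range [-84.4 -28.6] X [-53.8  68.8]
tube lo 82 slope deg 30.7 ylope 0.386 z@0 133.1 rms 2.0 Y range [18.5 40. ] X [-109.1  -58.8]
tube hi 48 slope deg 21.1 ylope 0.026 z@0 141.8 rms 1.9 Y range [21.  46.8] X [-33.8  -9.4]
knob 83 X [-128.9  -82.1  -71. ] Y [-33.  -15.9  14.3] Z [144.2 152.8 407.4]
hingeL 27 X [71.5 85.4 96. ] Y [81.4 85.3 89.1] Z [216.6 222.1 226.7]
hingeR 40 X [72.6 86.8 97.1] Y [-124.3 -118.  -109.8] Z [194.6 221.1 233. ]
pin 11 X [-20.6 -15.2  11.8] Y [49.2 52.1 53.9] Z [  4.8 122.9 133.6]
stop 202 X [-112.3 -102.3  -88.2] Y [-71.2 -26.3  16.9] Z [55.9 78.5 89.2]
cw 611 X [ 83.9  96.9 116.5] Y [-91.5 -14.9  60.8] Z [288.5 305.5 313.2]
cheese 96 z 69.7 ((516.7230224609375, 194.57611083984375), (115.50367736816406, 43.312347412109375), 1.3490715026855469)
ch2 529 z 78.0 ((282.5906982421875, 218.35377502441406), (179.0601348876953, 59.240631103515625), 58.722476959228516)
ch3 513 z 77.0 ((249.41806030273438, -267.8121337890625), (168.35792541503906, 60.07553482055664), 16.316110610961914)
```

```bash
cat >> h.py <<'E'
TH=np.radians(-11.43); A33=np.radians(33)
U=np.array([np.cos(TH),np.sin(TH),0]); V=np.array([-U[1],U[0],0]); W=np.array([0,0,1.])
C0=np.array([558.8,-159.1,0])
US=np.cos(A33)*U+np.sin(A33)*W; N=-np.sin(A33)*U+np.cos(A33)*W
RT=np.stack([US,-V,-N],1)   # tool leaning square to slope
def lc(x,y,z): return C0+x*U+y*V+z*W
def go(p,Rm=RT):
    s=arm.get_state(); R0=R.from_quat(s['ee_rot']).as_matrix(); d=R0.T@(np.array(p)-s['tcp_pos'])
    rv=R.from_matrix(R0.T@Rm).as_rotvec()
    print('shift cm',(d/10).round(2),'rot',rv.round(3),'rows',max(np.linalg.norm(d)/62.5,np.degrees(np.linalg.norm(rv))/10.7).round(1),'t',s['time'])
E
python3 - <<'E'
from h import *
print([a for a in dir(arm) if a[0]!='_'])
f=grab('wrist'); print(np.array(f['mount']).round(3),f['fx'],f['cx'])
go(lc(-80,-16,141)+N*170)
E
```

```text
['IKError', 'get_state', 'grab_frame', 'grasp_offset', 'job_done']
[[-0.00000e+00 -9.45000e-01 -3.27000e-01  8.35940e+01]
 [ 1.00000e+00 -0.00000e+00 -0.00000e+00  8.20000e-02]
 [ 0.00000e+00 -3.27000e-01  9.45000e-01 -1.43323e+02]
 [ 0.00000e+00  0.00000e+00  0.00000e+00  1.00000e+00]] 288.1836706465532 325.6001593931107
shift cm [ 29.53 -23.86  -5.26] rot [-0.18   0.558  0.603] rows 6.1 t 0.15
```

Call:
apply_moves(plan=[[29.5, -23.9, -5.3, -0.18, 0.558, 0.603, 0], [29.5, -23.9, -5.3, -0.18, 0.558, 0.603, 0], [29.5, -23.9, -5.3, -0.18, 0.558, 0.603, 0], [29.5, -23.9, -5.3, -0.18, 0.558, 0.603, 0], [29.5, -23.9, -5.3, -0.18, 0.558, 0.603, 0], [29.5, -23.9, -5.3, -0.18, 0.558, 0.603, 0], [29.5, -23.9, -5.3, -0.18, 0.558, 0.603, 0], [29.5, -23.9, -5.3, -0.18, 0.558, 0.603, 0]])

```text
time: 1.15
tcp_pos: [386.3, -138.8, 284.5]
ee_rot: [0.954, -0.093, 0.283, 0.028]
contact_force: [-0.3, 0.3, -0.9]
grip_width: 1.0
finger_force: 0.0
```

```bash
python3 - <<'E'
from h import *
f=grab('wrist'); cv2.imwrite('pics/w1.png',f['pixels'][...,::-1]); go(lc(-80,-16,141)+N*170); print(arm.get_state()['joints'].round(3))
E
```

```text
shift cm [0.02 0.06 0.08] rot [ 0.    -0.001  0.002] rows 0.0 t 1.2
[-0.442 -0.557 -0.595  0.969  0.131  2.935]
```

View pics/w1.png

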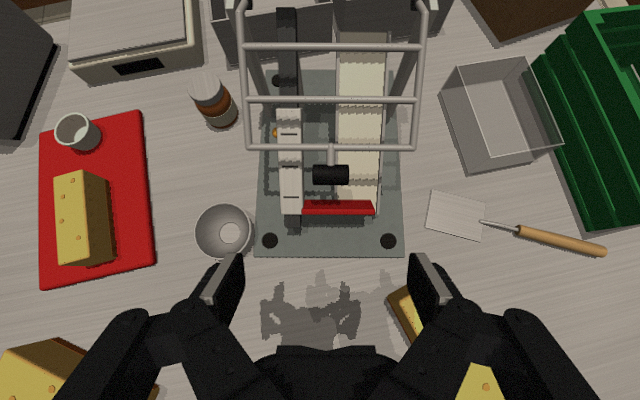

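The wrist view shows the knob at (331,174), the red plate at (338,208), the tube around (290,170) with the brass pin at (276,133), and the bed at (360,100). The guard's front bar is at row 148. Everything lines up with the image columns, so the heading is right. q6 is near its limit, so I'll use the half-turned tool from here on.

```bash
cat > m2.py <<'E'
from h import *
f=pickle.load(open('pics/wrist.pkl','rb')); P=cloud(f)-C0; hsv=cv2.cvtColor(f['pixels'],cv2.COLOR_RGB2HSV)
X=P@U; Y=P@V; Z=P[...,2]; S=P@US; H=P@N   # slope coords about C0
def box(u0,v0,u1,v1):
    m=np.zeros(X.shape,bool); m[v0:v1,u0:u1]=1; return m&(f['range_z']>0)
def st(m,n): print(n,m.sum(),*['%s %s'%(k,np.percentile(a[m],[3,50,97]).round(1)) for k,a in(('S',S),('Y',Y),('H',H),('X',X),('Z',Z))])
st(box(314,166,348,182),'knob'); 
print('knob cols Y', Y[174,310:352].round(0))
st(box(302,200,375,214)&(hsv[...,1]>150),'red'); st(box(304,200,374,203)&(hsv[...,1]>150),'red top edge')
st(box(342,155,372,195),'bed lo'); st(box(342,108,378,142),'bed hi'); 
st(box(281,158,296,205),'tube lo'); st(box(283,108,297,118),'tube hi');print('tube Y row 185',Y[185,275:305].round(0))
st(box(278,108,300,145)&(abs(H-np.median(H[160:200,285:295]))<4),'tube upper part')
st(box(272,127,280,139)&(hsv[...,1]>120),'pin'); st(box(250,146,312,150),'front bar'); st(box(350,146,410,150),'front bar R'); st(box(250,98,410,102),'bar2')
st(box(256,225,402,256)&(abs(Z-8)<5),'base low')
y=(hsv[...,0]>18)&(hsv[...,0]<33)&(hsv[...,1]>90)
Q=P+C0; m=box(50,165,120,270)&y; t=m&(abs(Q[...,2]-70)<4); q=Q[t]; print('cheese top',t.sum(),cv2.minAreaRect(q[:,:2].astype(np.float32)),np.percentile(q,[1,50,99],axis=0).round(1))
E
python3 m2.py
```

```text
knob 543 S [ 7.2 15.5 22.8] Y [-36.8 -19.4  -3.1] H [170.1 174.7 176.5] X [-89.1 -82.4 -73.5] Z [150.4 155.  157. ]
knob cols Y [ 11.   9.   0.  -1.  -2.  -3.  -4.  -5.  -6.  -7.  -9. -10. -11. -12.
 -13. -14. -15. -16. -17. -18. -19. -20. -21. -23. -24. -25. -26. -27.
 -28. -29. -30. -31. -32. -33. -34. -35. -37. -38. -39. -48. -49. -51.]
red 978 S [-48.7 -42.7 -42.1] Y [-74.8 -30.9  12.8] H [ 97.4 123.7 131. ] X [-111.7 -103.2  -88.7] Z [58.5 80.5 85.6]
red top edge 198 S [-43.  -42.5 -42. ] Y [-73.8 -30.5  12.3] H [ 96.5 101.3 106.6] X [-93.4 -90.8 -88.4] Z [57.7 61.7 66.3]
bed lo 1195 S [-37.9  -6.3  20.1] Y [-78.4 -58.6 -33.5] H [ 78.5  80.2 175.1] X [-87.3 -56.3 -29.7] Z [ 46.3  63.7 155.4]
bed hi 1221 S [38.2 59.7 79.5] Y [-82.7 -59.8 -37.3] H [78.8 80.3 81.9] X [-12.    6.   23.2] Z [ 87.8  99.7 111. ]
tube lo 703 S [-37.1  -7.2  21.1] Y [24.  32.9 42. ] H [123.7 125.1 126.4] X [-99.2 -74.  -50.4] Z [ 84.7 101.1 116.1]
tube hi 139 S [71.4 77.1 81.7] Y [20.6 27.8 35.9] H [123.4 125.  126.4] X [-8.5 -4.   1.2] Z [143.8 146.8 149. ]
tube Y row 185 [66. 65. 63. 61. 45. 43. 42. 41
[... 295 characters left out ...]
.  -13.2] Z [123.3 126.4 134.4]
front bar 247 S [39.8 42.  43.5] Y [ 2.9 34.2 66.3] H [162.1 163.8 165.1] X [-55.9 -54.2 -52.6] Z [157.7 160.2 161.8]
front bar R 239 S [40.2 42.2 44. ] Y [-103.6  -72.5  -42.3] H [162.5 163.9 165.1] X [-55.5 -53.9 -52. ] Z [158.3 160.4 162. ]
bar2 637 S [90.  91.7 93.5] Y [-96.1 -17.8  59.6] H [162.5 164.  165.3] X [-14.  -12.5 -10.6] Z [185.7 187.5 189.2]
base low 4321 S [-130.7 -112.3  -93.7] Y [-124.7  -20.3   85.6] H [71.1 83.9 95.4] X [-161.9 -139.8 -117.5] Z [ 7.2  8.8 12.3]
cheese top 2693 ((513.4559936523438, 194.5635986328125), (129.38369750976562, 44.577693939208984), 4.782885551452637) [[450.5 170.1  66.6]
 [509.4 193.4  70.3]
 [575.6 217.9  72.2]]
```

```bash
python3 - <<'E'
from h import *
for n in('wrist','top','scene'):
    f=pickle.load(open(f'pics/{n}.pkl','rb')); P=cloud(f)-C0
    S=P@US;Y=P@V;H=P@N;Z=P[...,2];X=P@U
    ok=(f['range_z']>0)
    for nm,lo,hi in(('L side',58,80),('R side',-118,-96),('postL',80,92),('postR',-130,-117)):
        m=ok&(Y>lo)&(Y<hi)&(Z>120)&(X>-70)&(X<150)
        for s in range(30,250,15):
            k=m&(S>=s)&(S<s+15)
            if k.sum()>4: print(n,nm,s,k.sum(),'Hmax/med',np.percentile(H[k],95).round(0),np.median(H[k]).round(0),'X',np.median(X[k]).round(0),'Zp95',np.percentile(Z[k],95).round(0))
E
```

```text
wrist L side 30 86 Hmax/med 165.0 164.0 X -54.0 Zp95 162.0
wrist L side 45 112 Hmax/med 165.0 163.0 X -46.0 Zp95 169.0
wrist L side 60 105 Hmax/med 165.0 163.0 X -32.0 Zp95 178.0
wrist L side 75 120 Hmax/med 165.0 163.0 X -19.0 Zp95 186.0
wrist L side 90 173 Hmax/med 165.0 163.0 X -9.0 Zp95 194.0
wrist L side 105 126 Hmax/med 165.0 163.0 X 6.0 Zp95 202.0
wrist L side 120 160 Hmax/med 165.0 163.0 X 19.0 Zp95 210.0
wrist L side 135 295 Hmax/med 165.0 162.0 X 32.0 Zp95 217.0
wrist L side 150 190 Hmax/med 165.0 163.0 X 46.0 Zp95 226.0
wrist L side 165 193 Hmax/med 164.0 161.0 X 58.0 Zp95 231.0
wrist L side 180 173 Hmax/med 151.0 137.0 X 82.0 Zp95 226.0
wrist R side 30 97 Hmax/med 165.0 164.0 X -54.0 Zp95 162.0
wrist R side 45 112 Hmax/med 165.0 164.0 X -45.0 Zp95 169.0
wrist R side 60 108 Hmax/med 165.0 164.0 X -33.0 Zp95 178.0
wrist R side 75 127 Hmax/med 165.0 163.0 X -18.0 Zp95 186.0
wrist R side 90 168 Hmax/med 165.0 164.0 X -9.0 Zp95 194.0
wrist R side 105 130 Hmax/med 165.0 164.0 X 6.0 Zp95 202.0
wrist R side 120 137 Hmax/med 165.0 163.0 X 19.0 Zp95 210.0
wrist R side 135 211 Hmax/
[... 4562 characters left out ...]
0 Zp95 218.0
scene R side 240 7 Hmax/med 204.0 189.0 X 104.0 Zp95 307.0
scene postL 120 6 Hmax/med 72.0 65.0 X 75.0 Zp95 134.0
scene postL 135 31 Hmax/med 93.0 68.0 X 83.0 Zp95 159.0
scene postL 150 52 Hmax/med 111.0 82.0 X 88.0 Zp95 181.0
scene postL 165 52 Hmax/med 137.0 102.0 X 89.0 Zp95 210.0
scene postL 180 69 Hmax/med 146.0 128.0 X 87.0 Zp95 223.0
scene postL 195 25 Hmax/med 139.0 132.0 X 96.0 Zp95 225.0
scene postR 135 27 Hmax/med 81.0 66.0 X 84.0 Zp95 148.0
scene postR 150 42 Hmax/med 92.0 69.0 X 93.0 Zp95 165.0
scene postR 165 33 Hmax/med 102.0 89.0 X 96.0 Zp95 181.0
scene postR 180 17 Hmax/med 114.0 104.0 X 101.0 Zp95 201.0
scene postR 195 12 Hmax/med 130.0 125.0 X 101.0 Zp95 221.0
```

Call:
apply_moves(plan=[[0, 0, 0, 0, 0, -0.18, 0], [0, 0, 0, 0, 0, -0.36, 0], [0, 0, 0, 0, 0, -0.54, 0], [0, 0, 0, 0, 0, -0.72, 0], [0, 0, 0, 0, 0, -0.9, 0], [0, 0, 0, 0, 0, -1.08, 0], [0, 0, 0, 0, 0, -1.26, 0], [0, 0, 0, 0, 0, -1.44, 0]])

```text
time: 2.2
tcp_pos: [385.4, -142.1, 283.6]
ee_rot: [0.78, 0.558, 0.192, 0.209]
contact_force: [-0.4, 0.6, 0.4]
grip_width: 0.996
finger_force: 0.0
```

Call:
apply_moves(plan=[[0, 0, 0, 0, 0, -0.18, 0], [0, 0, 0, 0, 0, -0.36, 0], [0, 0, 0, 0, 0, -0.54, 0], [0, 0, 0, 0, 0, -0.72, 0], [0, 0, 0, 0, 0, -0.9, 0], [0, 0, 0, 0, 0, -1.08, 0], [0, 0, 0, 0, 0, -1.26, 0], [0, 0, 0, 0, 0, -1.44, 0]])

```text
time: 3.2
tcp_pos: [385.4, -142.1, 283.6]
ee_rot: [0.218, 0.934, 0.007, 0.284]
contact_force: [1.7, 0.0, 0.1]
grip_width: 1.0
finger_force: 0.0
```

```bash
cat >> h.py <<'E'
RF=np.stack([-US,V,-N],1)
def sl(s,y,h): return C0+s*US+y*V+h*N
def lean(a):  # extra lean back (toward robot) beyond square, rad; rotate about V
    return R.from_rotvec(-a*V).as_matrix()@RF
def where():
    s=arm.get_state(); d=np.array(s['tcp_pos'])-C0; print('SYH',(d@US).round(1),(d@V).round(1),(d@N).round(1),'F(S,Y,H)',[float((s['contact_force']@k).round(1)) for k in(US,V,N)],'w',s['grip_width'],'t',s['time'],'q',s['joints'].round(2))
E
python3 - <<'E'
from h import *
where(); go(sl(10,-19,200),RF); go(sl(10,-19,146),RF); print(lean(0.2)[:,2],RF[:,2])
E
```

```text
SYH 9.1 -17.7 332.2 F(S,Y,H) [1.4, 0.4, -0.8] w 0.9999259407111708 t 3.2 q [-0.45 -0.56 -0.59  0.97  0.13  0.05]
shift cm [-0.11 -0.06 13.22] rot [-0.003 -0.    -0.258] rows 2.1 t 3.2
shift cm [-0.11 -0.05 18.62] rot [-0.003 -0.    -0.258] rows 3.0 t 3.2
[ 0.68650997 -0.1387988  -0.71374992] [ 0.53383751 -0.10793143 -0.83867057]
```

Call:
apply_moves(plan=[[-0.1, 0, 5, 0, 0, -0.18, 0.2], [-0.1, 0, 10, 0, 0, -0.26, 0.2], [-0.1, 0, 13, 0, 0, -0.26, 0.2], [-0.1, 0, 15, 0, 0, -0.26, 0.2], [-0.1, 0, 17, 0, 0, -0.26, 0.2], [-0.1, 0, 18.6, 0, 0, -0.26, 0.2], [-0.1, 0, 18.6, 0, 0, -0.26, 0.2]])

```text
time: 4.08
tcp_pos: [485.0, -162.6, 126.7]
ee_rot: [0.098, 0.954, -0.029, 0.281]
contact_force: [-0.1, -0.5, 0.1]
grip_width: 0.799
finger_force: 0.0
```

```bash
python3 - <<'E'
from h import *
where(); f=grab('wrist'); cv2.imwrite('pics/w2.png',f['pixels'][...,::-1])
E
```

```text
SYH 8.9 -18.1 145.3 F(S,Y,H) [0.0, -0.5, 0.1] w 0.7992652887381246 t 4.075 q [-0.38 -0.3  -0.81  0.5   0.09 -0.15]
```

View pics/w2.png

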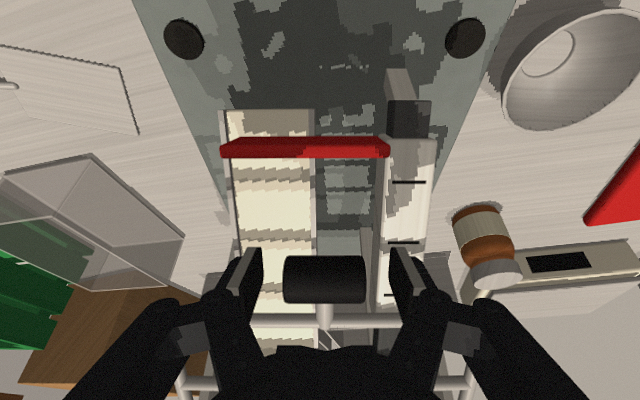

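The knob at (325,280) is centred between the fingertips at (255,270) and (398,270), so I'll close on it.

Call:
apply_moves(plan=[[0, 0, 0, 0, 0, 0, 0.7], [0, 0, 0, 0, 0, 0, 0.7], [0, 0, 0, 0, 0, 0, 0.7], [0, 0, 0, 0, 0, 0, 0.7]], squeeze=25)

```text
time: 4.62
tcp_pos: [485.6, -163.6, 130.1]
ee_rot: [0.098, 0.954, -0.032, 0.283]
contact_force: [-6.0, -8.0, 2.8]
grip_width: 0.463
finger_force: 26.2
```

```bash
python3 - <<'E'
from h import *
where()
a0=0
for t in np.arange(0.15,1.5,.15):
    c,s=np.cos(t),np.sin(t); ds=-181*c+30*s+181; dh=181*s+30*c-30
    print(t.round(2),'tool x %.1f z %.1f cm'%(-ds/10,-dh/10))
E
```

```text
SYH 11.5 -19.0 147.7 F(S,Y,H) [-2.1, -9.1, 4.7] w 0.46329308049220946 t 4.625 q [-0.38 -0.31 -0.81  0.5   0.09 -0.15]
0.15 tool x -0.7 z -2.7 cm
0.3 tool x -1.7 z -5.2 cm
0.45 tool x -3.1 z -7.6 cm
0.6 tool x -4.9 z -9.7 cm
0.75 tool x -6.9 z -11.5 cm
0.9 tool x -9.2 z -13.0 cm
1.05 tool x -11.7 z -14.2 cm
1.2 tool x -14.3 z -15.0 cm
1.35 tool x -17.1 z -15.3 cm
1.5 tool x -19.8 z -15.3 cm
```

Call:
apply_moves(plan=[[-0.3, -0.1, -1.4, 0, 0, 0, 0.7], [-0.7, -0.1, -2.7, 0, 0, 0, 0.7], [-1.2, -0.1, -4.0, 0, 0, 0, 0.7], [-1.7, -0.1, -5.2, 0, 0, 0, 0.7], [-2.4, -0.1, -6.4, 0, 0, 0, 0.7], [-3.1, -0.1, -7.6, 0, 0, 0, 0.7], [-4.0, -0.1, -8.7, 0, 0, 0, 0.7], [-4.9, -0.1, -9.7, 0, 0, 0, 0.7]])

```text
time: 5.62
tcp_pos: [474.9, -161.5, 238.8]
ee_rot: [0.097, 0.953, -0.031, 0.284]
contact_force: [8.0, -7.5, -4.0]
grip_width: 0.461
finger_force: 26.2
```

```bash
python3 - <<'E'
from h import *
where()
E
```

```text
SYH 61.5 -18.9 244.8 F(S,Y,H) [5.6, -5.8, -8.4] w 0.4611084421942232 t 5.625 q [-0.38 -0.38 -0.61  0.76  0.1  -0.15]
```

Call:
apply_moves(plan=[[-1.0, -0.05, -0.9, 0, 0, 0, 0.7], [-2.0, -0.05, -1.8, 0, 0, 0, 0.7], [-3.1, -0.05, -2.6, 0, 0, 0, 0.7], [-4.3, -0.05, -3.3, 0, 0, 0, 0.7], [-5.5, -0.05, -3.9, 0, 0, 0, 0.7], [-6.8, -0.05, -4.5, 0, 0, 0, 0.7], [-8.1, -0.05, -4.9, 0, 0, 0, 0.7], [-9.4, -0.05, -5.3, 0, 0, 0, 0.7]])

```text
time: 6.62
tcp_pos: [523.1, -171.2, 332.7]
ee_rot: [0.097, 0.954, -0.03, 0.283]
contact_force: [5.6, -7.2, -6.5]
grip_width: 0.462
finger_force: 26.3
```

```bash
python3 - <<'E'
from h import *
where()
E
```

```text
SYH 153.9 -18.9 296.7 F(S,Y,H) [2.2, -6.0, -9.2] w 0.4624850581253127 t 6.625 q [-0.36 -0.28 -0.34  0.94  0.08 -0.13]
```

Call:
apply_moves(plan=[[-1.4, -0.05, -0.2, 0, 0, 0, 0.7], [-2.8, -0.05, -0.3, 0, 0, 0, 0.7], [-2.8, -0.05, -0.3, 0, 0, 0, 0.2], [-2.8, -0.05, -0.3, 0, 0, 0, 0.2], [-2.0, -0.05, -3, 0, 0, 0, 0.2], [-1.0, -0.05, -8, 0, 0, 0, 0.2], [4.0, -0.05, -10, 0, 0, 0, 0.2], [9.0, 0, -8, 0, 0, 0, 0.2]])

```text
time: 7.62
tcp_pos: [405.9, -146.1, 353.8]
ee_rot: [0.096, 0.953, -0.029, 0.286]
contact_force: [0.6, -1.1, -0.6]
grip_width: 0.798
finger_force: 0.0
```

```bash
python3 - <<'E'
from h import *
where(); f=grab('wrist'); cv2.imwrite('pics/w3.png',f['pixels'][...,::-1])
g=grab('scene'); cv2.imwrite('pics/s3.png',g['pixels'][...,::-1])
cv2.imwrite('pics/ws3.png',np.hstack([cv2.resize(f['pixels'][...,::-1],(480,300)),cv2.resize(g['pixels'][100:300,150:350,::-1],(300,300))]))
E
```

```text
SYH 64.9 -17.6 379.8 F(S,Y,H) [0.3, -0.9, -1.0] w 0.7981487596777341 t 7.625 q [-0.43 -0.5  -0.42  1.08  0.13 -0.19]
```

View pics/ws3.png

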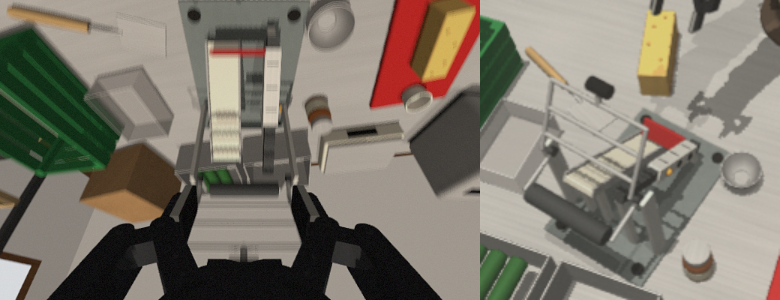

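The inset shows the guard upright and open on its own. Next is the tube.

```bash
python3 - <<'E'
from h import *
where(); go(sl(53,30.5,200),RF); go(sl(53,30.5,93),RF)
E
```

```text
SYH 54.5 -16.7 373.0 F(S,Y,H) [-0.5, 0.5, 0.3] w 0.7966615434507655 t 7.725 q [-0.43 -0.5  -0.44  1.08  0.12 -0.19]
shift cm [ 0.    4.7  17.31] rot [ 0.001 -0.009 -0.003] rows 2.9 t 7.725
shift cm [-0.1   4.69 28.01] rot [ 0.001 -0.009 -0.003] rows 4.5 t 7.725
```

Call:
apply_moves(plan=[[0, 1.5, 4, 0, 0, 0, 0], [0, 3, 9, 0, 0, 0, 0], [0, 4.7, 13, 0, 0, 0, 0], [0, 4.7, 16, 0, 0, 0, 0], [0, 4.7, 17, 0, 0, 0, 0], [0, 4.7, 17, 0, 0, 0, 0]])

```text
time: 8.48
tcp_pos: [507.2, -119.0, 208.6]
ee_rot: [0.096, 0.954, -0.029, 0.283]
contact_force: [-0.2, -0.0, 0.1]
grip_width: 0.998
finger_force: 0.0
```

```bash
python3 - <<'E'
from h import *
f=grab('wrist'); where();go(sl(53,30.5,93),RF)
P=cloud(f)-C0; S=P@US;Y=P@V;H=P@N
hsv=cv2.cvtColor(f['pixels'],cv2.COLOR_RGB2HSV)
ok=f['range_z']>0
m=ok&(abs(H-125)<4)&(Y>5)&(Y<55)&(S<95)&(S>-70); 
for s in range(-60,90,20):
    k=m&(S>s)&(S<s+20); print(s,k.sum(),np.percentile(Y[k],[2,98]).round(1) if k.sum()>5 else '')
print('tube S',np.percentile(S[m],[1,99]).round(1))
p=ok&(hsv[...,0]>12)&(hsv[...,0]<30)&(hsv[...,1]>120)&(Y>40)&(Y<60)&(H>95)&(H<125)&(S>30)&(S<75)
print('pin',p.sum(),np.median(S[p]),np.percentile(Y[p],[2,98]),np.median(H[p]) if p.sum() else '')
g=ok&(S>120)&(S<260)&(H>250)&(H<360)&(Y>-115)&(Y<75); print('guard S',np.percentile(S[g],[2,50,98]) if g.sum()>5 else g.sum())
cv2.imwrite('pics/w4.png',f['pixels'][...,::-1])
E
```

```text
SYH 65.1 28.9 207.4 F(S,Y,H) [-0.7, 0.3, -0.5] w 1.0037416112637505 t 8.525 q [-0.24 -0.34 -0.65  0.68  0.02 -0.04]
shift cm [ 1.23  0.17 11.44] rot [-0.001  0.002 -0.002] rows 1.8 t 8.525
-60 912 [10.1 44.8]
-40 1186 [15.9 45. ]
-20 1069 [16.3 44.8]
0 1013 [16.  45.1]
20 913 [16.3 44.7]
40 865 [15.9 45.1]
60 769 [16.4 44.8]
80 89 [17.6 44.3]
tube S [-65.6  80.7]
pin 93 50.31465319872003 [46.608521   52.91798349] 114.97742309306504
guard S 0
```

View pics/w4.png

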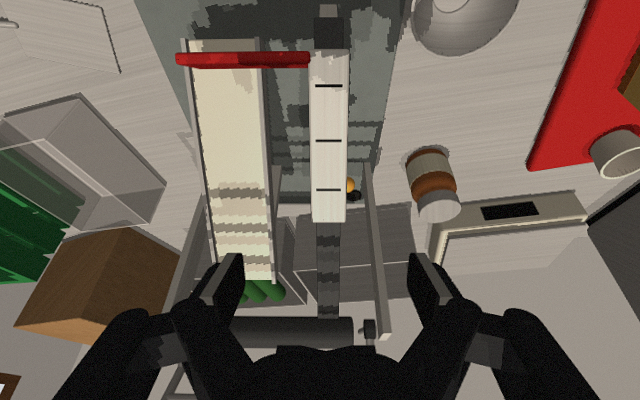

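The tube runs from row 55 to 222. The brass pin is at (350,187), beside the upper slit mark at row 189. Descending on it.

Call:
apply_moves(plan=[[0.7, 0.15, 2, 0, 0, 0, 0], [1.35, 0.15, 4, 0, 0, 0, 0], [1.35, 0.15, 6.5, 0, 0, 0, 0], [1.35, 0.15, 9, 0, 0, 0, 0], [1.35, 0.15, 11.3, 0, 0, 0, 0.1], [1.35, 0.15, 11.3, 0, 0, 0, 0.2], [1.35, 0.15, 11.3, 0, 0, 0, 0.3]])

```text
time: 9.4
tcp_pos: [556.8, -127.9, 107.9]
ee_rot: [0.096, 0.954, -0.029, 0.284]
contact_force: [-0.0, 0.9, -0.1]
grip_width: 0.701
finger_force: 0.0
```

```bash
python3 - <<'E'
from h import *
where()
f=grab('wrist'); cv2.imwrite('pics/w5.png',f['pixels'][150:400,180:500,::-1])
E
```

```text
SYH 51.9 30.2 94.9 F(S,Y,H) [-0.2, 0.8, -0.0] w 0.701457035948918 t 9.4 q [-0.24 -0.17 -0.77  0.39  0.02 -0.03]
```

View pics/w5.png

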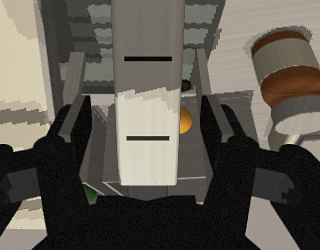

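The pin at (185,120) lies just inside the right pad, so the alignment is good. Closing.

Call:
apply_moves(plan=[[0, 0, 0, 0, 0, 0, 0.9], [0, 0, 0, 0, 0, 0, 0.9], [0, 0, 0, 0, 0, 0, 0.9], [0, 0, 0, 0, 0, 0, 0.9], [0, 0, 0, 0, 0, 0, 0.9]], squeeze=40)

```text
time: 10.07
tcp_pos: [556.9, -127.0, 107.5]
ee_rot: [0.096, 0.954, -0.028, 0.284]
contact_force: [-4.4, 4.7, 6.9]
grip_width: 0.346
finger_force: 41.4
```

```bash
python3 - <<'E'
from h import *
where()
E
```

```text
SYH 51.7 31.1 94.6 F(S,Y,H) [-0.6, 3.7, 8.6] w 0.34643134654046726 t 10.075 q [-0.23 -0.17 -0.77  0.39  0.02 -0.03]
```

Call:
apply_moves(plan=[[-0.6, 0, 0, 0, 0, 0, 0.9], [-1.2, 0, 0, 0, 0, 0, 0.9], [-1.8, 0, 0, 0, 0, 0, 0.9], [-2.4, 0, 0, 0, 0, 0, 0.9], [-3.0, 0, 0, 0, 0, 0, 0.9], [-3.5, 0, 0, 0, 0, 0, 0.9], [-3.9, 0, 0, 0, 0, 0, 0.9], [-4.0, 0, 0, 0, 0, 0, 0.9]])

```text
time: 11.08
tcp_pos: [588.9, -133.6, 128.7]
ee_rot: [0.096, 0.954, -0.028, 0.283]
contact_force: [-9.4, 5.1, 7.4]
grip_width: 0.344
finger_force: 41.4
```

```bash
cat > t.py <<'E'
from h import *
f=grab('wrist'); where()
P=cloud(f)-C0; S=P@US;Y=P@V;H=P@N
hsv=cv2.cvtColor(f['pixels'],cv2.COLOR_RGB2HSV); ok=f['range_z']>0
red=ok&(hsv[...,1]>150)&((hsv[...,0]<8)|(hsv[...,0]>172))&(Y>-90)&(Y<30)
if red.sum(): 
  t=red&(H>126); print('red S',np.percentile(S[red],[2,50,98]).round(1),'top',np.percentile(S[t],[2,50,98]).round(1))
p=ok&(hsv[...,0]>12)&(hsv[...,0]<30)&(hsv[...,1]>120)&(Y>35)&(Y<60)&(H>95)&(H<125)&(S>20)&(S<90)
print('pin',p.sum(),np.median(S[p]),np.percentile(Y[p],[2,98]) if p.sum() else '')
E
python3 t.py
```

```text
SYH 90.7 31.0 94.6 F(S,Y,H) [-2.2, 3.3, 9.4] w 0.34381803333022176 t 11.125 q [-0.23 -0.12 -0.68  0.44  0.02 -0.03]
red S [-11.3  -6.5  -3.6] top [-11.3  -7.3  -3.6]
pin 303 50.60266125839505 [46.52411826 53.03787732]
```

The pin is out again (reaching Y 53) and the tube has slid about 39–40 mm. Releasing and lifting off.

Call:
apply_moves(plan=[[0, 0, 0, 0, 0, 0, 0], [0, 0, 0, 0, 0, 0, 0], [0, 0, 0, 0, 0, 0, 0], [0, 0, -4, 0, 0, 0, 0], [0, 0, -8, 0, 0, 0, 0], [1, 0, -13, 0, 0, 0, 0], [4, 0, -18, 0, 0, 0, 0], [8, 0, -22, 0, 0, 0, 0]])

```text
time: 12.12
tcp_pos: [405.1, -96.8, 270.7]
ee_rot: [0.096, 0.953, -0.029, 0.284]
contact_force: [0.4, 0.5, 0.1]
grip_width: 1.0
finger_force: 0.0
```

```bash
cat >> h.py <<'E'
def cheese(f):
    Q=cloud(f); hsv=cv2.cvtColor(f['pixels'],cv2.COLOR_RGB2HSV)
    m=(f['range_z']>0)&(hsv[...,0]>18)&(hsv[...,0]<33)&(hsv[...,1]>90)&(abs(Q[...,2]-70)<4)&(Q[...,0]>430)&(Q[...,0]<600)&(Q[...,1]>140)&(Q[...,1]<250)
    q=Q[m]; print('cheese',m.sum(),cv2.minAreaRect(q[:,:2].astype(np.float32)) if m.sum()>20 else '',np.percentile(q,[1,50,99],axis=0).round(1) if m.sum()>20 else '')
E
python3 t.py; python3 - <<'E'
from h import *
cheese(pickle.load(open('pics/wrist.pkl','rb')))
g=grab('scene'); Q=cloud(g)-C0; S=Q@US;H=Q@N;Y=Q@V
m=(H>230)&(H<340)&(S>120)&(S<280)&(Y>-115)&(Y<75); print('guard open S',m.sum(),np.percentile(S[m],[5,50,95]))
E
```

```text
SYH 7.0 30.7 319.4 F(S,Y,H) [-6.4, -0.7, 1.9] w 0.9985381190523345 t 12.175 q [-0.26 -0.57 -0.63  0.93  0.03 -0.05]
red S [-12.7 -11.4  15. ] top [-12.5  -9.5  18.6]
pin 45 49.36982450923499 [46.69792614 52.02797821]
cheese 3405 ((511.2270812988281, 194.92901611328125), (126.79549407958984, 46.56819152832031), 5.426874160766602) [[448.6 169.6  66.4]
 [496.7 193.4  70.3]
 [569.7 218.1  72. ]]
guard open S 702 [225.33412662 230.35599672 243.03799461]
```

```bash
cat >> h.py <<'E'
a=np.radians(5.0); cu=np.array([np.cos(a),np.sin(a),0]); cv=np.array([-cu[1],cu[0],0])
RC=np.stack([-cu,cv,-W],1)
E
python3 - <<'E'
from h import *
go([512.5,194.5,150],RC)
E
```

```text
shift cm [ 2.59 30.7  12.82] rot [-0.085  0.578 -0.281] rows 5.3 t 12.225
```

Call:
apply_moves(plan=[[2.6, 30.7, 12.8, -0.085, 0.578, -0.281, 0], [2.6, 30.7, 12.8, -0.085, 0.578, -0.281, 0], [2.6, 30.7, 12.8, -0.085, 0.578, -0.281, 0], [2.6, 30.7, 12.8, -0.085, 0.578, -0.281, 0], [2.6, 30.7, 12.8, -0.085, 0.578, -0.281, 0], [2.6, 30.7, 12.8, -0.085, 0.578, -0.281, 0], [2.6, 30.7, 12.8, -0.085, 0.578, -0.281, 0], [2.6, 30.7, 12.8, -0.085, 0.578, -0.281, 0]])

```text
time: 13.22
tcp_pos: [514.4, 193.3, 147.8]
ee_rot: [-0.044, 0.999, 0.001, -0.002]
contact_force: [-0.2, -0.3, 0.3]
grip_width: 1.003
finger_force: 0.0
```

```bash
python3 - <<'E'
from h import *
f=grab('wrist'); cheese(f); where(); go([512.5,194.5,29],RC); cv2.imwrite('pics/w6.png',f['pixels'][...,::-1])
Q=cloud(f); hsv=cv2.cvtColor(f['pixels'],cv2.COLOR_RGB2HSV)
m=(hsv[...,0]>18)&(hsv[...,0]<33)&(hsv[...,1]>90)&(Q[...,2]>66)&(Q[...,2]<74)
q=Q[m][:,:2]-np.array([512.5,194.5]); s=q@cu[:2]; t=q@cv[:2]
for lo in range(-70,60,20):
    k=(s>lo)&(s<lo+20)
    if k.sum()>20: print(lo,k.sum(),np.percentile(t[k],[2,98]).round(1))
print(np.percentile(s,[.5,99.5]))
E
```

```text
cheese 5760 ((513.6277465820312, 195.87274169921875), (128.57586669921875, 44.2254638671875), 5.064146518707275) [[450.4 171.1  68.4]
 [515.  195.5  70.5]
 [576.1 220.2  72. ]]
SYH -14.3 336.4 186.0 F(S,Y,H) [0.2, 0.0, 0.8] w 1.0004650852547485 t 13.275 q [ 0.36  0.19 -0.15  1.24  0.    0.27]
shift cm [ 0.14  0.13 11.92] rot [ 0.002 -0.003 -0.001] rows 1.9 t 13.275
-70 647 [-20.   22.5]
-50 995 [-19.9  22.7]
-30 782 [-19.9  22.6]
-10 757 [-20.   22.6]
10 860 [-19.9  22.4]
30 1019 [-19.8  22.3]
50 700 [-19.  22.]
[-62.86884215  64.70396782]
```

View pics/w6.png

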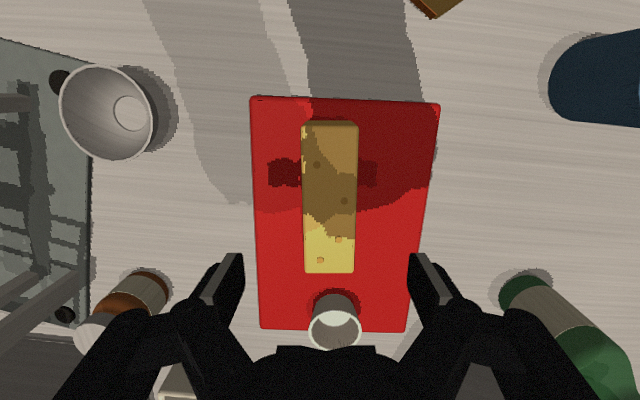

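The cheese is centred at (329,197) with the ramekin beyond it at (335,325). The fingers have room on both sides, so I'll descend and grip.

Call:
apply_moves(plan=[[0, 0.26, 3, 0, 0, 0, 0], [0, 0.26, 7, 0, 0, 0, 0], [0, 0.26, 10, 0, 0, 0, 0], [0, 0.26, 11.9, 0, 0, 0, 0], [0, 0.26, 11.9, 0, 0, 0, 0.3], [0, 0.26, 11.9, 0, 0, 0, 0.6], [0, 0.26, 11.9, 0, 0, 0, 0.6], [0, 0.26, 11.9, 0, 0, 0, 0.6]], squeeze=30)

```text
time: 14.28
tcp_pos: [514.7, 196.9, 30.0]
ee_rot: [-0.044, 0.999, 0.001, -0.001]
contact_force: [-1.7, -3.6, 6.8]
grip_width: 0.521
finger_force: 32.5
```

```bash
python3 - <<'E'
from h import *
s=arm.get_state(); print(s['tcp_pos'],s['contact_force'],s['grip_width']*85,s['finger_force'])
E
```

```text
[514.71959656 196.85373732  29.97931244] [-1.74500893 -3.59579715  6.75709443] 44.3222785718166 32.54097819328308
```

Call:
apply_moves(plan=[[0, 0, -1, 0, 0, 0, 0.6], [0, 0, -4, 0, 0, 0, 0.6], [0, 0, -8, 0, 0, 0, 0.6], [0, 0, -12, 0, 0, 0, 0.6], [0, 0, -16, 0, 0, 0, 0.6], [0, 0, -19, 0, 0, 0, 0.6], [0, 0, -20, 0, 0, 0, 0.6]])

```text
time: 15.15
tcp_pos: [515.2, 197.1, 230.5]
ee_rot: [-0.044, 0.999, 0.002, -0.001]
contact_force: [0.1, 0.4, -2.1]
grip_width: 0.523
finger_force: 31.6
```

```bash
python3 - <<'E'
from h import *
where(); print(arm.get_state()['tcp_pos'],arm.get_state()['contact_force']); go(sl(66,-59.5,210),RF)
E
```

```text
SYH 30.5 340.5 255.0 F(S,Y,H) [-1.1, 0.4, -1.8] w 0.5228173323338671 t 15.15 q [0.36 0.18 0.02 1.41 0.   0.28]
[515.21378854 197.14880145 230.47266489] [ 0.13269401  0.35938837 -2.12649446]
shift cm [  6.15 -39.91   1.72] rot [ 0.086 -0.574  0.279] rows 6.5 t 15.15
```

Call:
apply_moves(plan=[[0.4, -2.5, 0.1, 0.005, -0.036, 0.017, 0.6], [1.0, -6.5, 0.3, 0.014, -0.094, 0.045, 0.6], [1.8, -11.5, 0.5, 0.025, -0.165, 0.08, 0.6], [2.6, -17, 0.7, 0.037, -0.244, 0.119, 0.6], [3.4, -22, 0.9, 0.047, -0.316, 0.154, 0.6], [4.2, -27, 1.2, 0.058, -0.388, 0.189, 0.6], [4.9, -32, 1.4, 0.069, -0.46, 0.224, 0.6], [5.6, -36.5, 1.6, 0.079, -0.525, 0.255, 0.6]], squeeze=35)

```text
time: 16.15
tcp_pos: [489.5, -172.9, 210.2]
ee_rot: [0.084, 0.962, -0.027, 0.258]
contact_force: [0.8, -0.5, -2.9]
grip_width: 0.524
finger_force: 37.0
```

```bash
python3 - <<'E'
from h import *
f=grab('wrist'); where(); go(sl(66,-59.5,210),RF); go(sl(66,-59.5,98),RF)
E
```

```text
SYH 58.6 -31.6 211.3 F(S,Y,H) [-4.1, -2.9, -2.8] w 0.5208937616704821 t 16.2 q [-0.41 -0.3  -0.6   0.75  0.1  -0.2 ]
shift cm [-0.69 -2.81  0.09] rot [-0.001 -0.051  0.02 ] rows 0.5 t 16.2
shift cm [-1.26 -2.8  11.28] rot [-0.001 -0.051  0.02 ] rows 1.9 t 16.2
```

Call:
apply_moves(plan=[[-0.3, -1.4, 0.5, 0, -0.025, 0.01, 0.6], [-0.6, -2.6, 1.5, 0, -0.05, 0.02, 0.6], [-0.7, -2.7, 3, 0, -0.05, 0.02, 0.6], [-0.8, -2.7, 4.5, 0, -0.05, 0.02, 0.6], [-0.8, -2.7, 5, 0, -0.05, 0.02, 0.6], [-0.8, -2.7, 5, 0, -0.05, 0.02, 0.6]])

```text
time: 16.95
tcp_pos: [517.7, -203.6, 171.7]
ee_rot: [0.092, 0.955, -0.026, 0.281]
contact_force: [-0.5, -0.3, -2.2]
grip_width: 0.523
finger_force: 37.5
```

```bash
cat > c.py <<'E'
from h import *
f=grab('wrist'); where(); s=arm.get_state(); d=np.array(s['tcp_pos'])-C0; ts,th=d@US,d@N
go(sl(66,-59.5,th),RF)
P=cloud(f)-C0; S=P@US;Y=P@V;H=P@N; ok=f['range_z']>0
hsv=cv2.cvtColor(f['pixels'],cv2.COLOR_RGB2HSV)
y=ok&(hsv[...,0]>18)&(hsv[...,0]<33)&(hsv[...,1]>90)&(S<ts+5)&(S>ts-80)&(Y<-20)&(Y>-100)&(H>th-25)&(H<th+60)
top=y&(abs(H-np.percentile(H[y],90))<4)
for lo in range(-70,0,15):
    k=top&(S-ts>lo)&(S-ts<lo+15)
    if k.sum()>10: print('cheese',lo,k.sum(),'Y',np.percentile(Y[k],[2,98]).round(1),'Hmed-tcp',(np.median(H[k])-th).round(1))
print('end S-ts',(np.percentile(S[top],1)-ts).round(1), 'end face', (np.percentile(S[y],1)-ts).round(1))
b=ok&(abs(H-86.2)<2.0)&(Y<-15)&(Y>-105)&(S<120)&(S>-80)
print('lips/other Y',np.histogram(Y[b],bins=np.arange(-105,-14,4)))
red=ok&(hsv[...,1]>150)&((hsv[...,0]<8)|(hsv[...,0]>172))&(Y>-90)&(Y<20)&(H>85)&(H<135)
print('red',red.sum(),np.percentile(S[red],[2,50,98]) if red.sum() else '')
cv2.imwrite('pics/w7.png',f['pixels'][...,::-1])
E
python3 c.py
```

```text
SYH 67.5 -51.9 161.7 F(S,Y,H) [-1.1, -0.4, -0.8] w 0.5204501370328476 t 17.0 q [-0.45 -0.23 -0.66  0.59  0.14 -0.22]
shift cm [ 0.16 -0.76 -0.  ] rot [ 0.006 -0.002  0.005] rows 0.1 t 17.0
cheese -70 2245 Y [-73.2 -32. ] Hmed-tcp 40.1
cheese -55 2865 Y [-73.5 -31.6] Hmed-tcp 40.2
cheese -40 1812 Y [-73.6 -31.3] Hmed-tcp 40.2
cheese -25 1766 Y [-73.6 -31.1] Hmed-tcp 40.2
cheese -10 2501 Y [-73.1 -31.8] Hmed-tcp 40.2
end S-ts -65.1 end face -65.7
lips/other Y (array([  0,   0,   0, 604, 170,   0,   0,   0,   0,   0,   0,   0,   0,
         0,   0,   0,   0,   0, 199, 406,   0,   0]), array([-105, -101,  -97,  -93,  -89,  -85,  -81,  -77,  -73,  -69,  -65,
        -61,  -57,  -53,  -49,  -45,  -41,  -37,  -33,  -29,  -25,  -21,
        -17]))
red 2314 [-11.73181716  -8.17244335  -4.1083875 ]
```

View pics/w7.png

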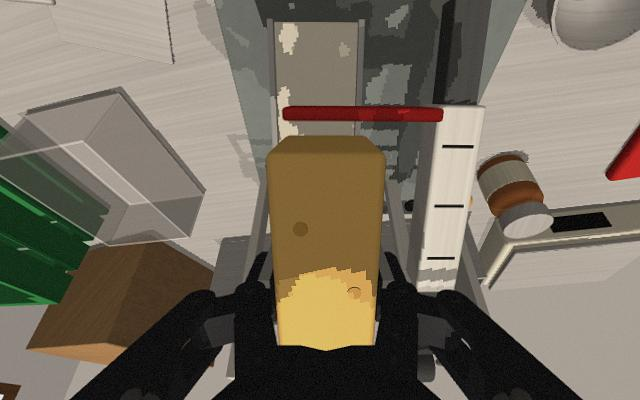

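The cheese at (325,240) is aligned above the bed, clear of the red plate at row 114, but needs 7 mm towards -y.

Call:
apply_moves(plan=[[0.3, -0.4, 0, 0, 0, 0, 0.6], [0.3, -0.7, 0.5, 0, 0, 0, 0.6], [0.3, -0.7, 2, 0, 0, 0, 0.6], [0.3, -0.7, 3.5, 0, 0, 0, 0.6], [0.3, -0.7, 5, 0, 0, 0, 0.6], [0.3, -0.7, 5.8, 0, 0, 0, 0.6], [0.3, -0.7, 6.0, 0, 0, 0, 0.6], [0.3, -0.7, 6.0, 0, 0, 0, 0.6]])

```text
time: 18.0
tcp_pos: [545.9, -216.8, 120.6]
ee_rot: [0.092, 0.955, -0.026, 0.282]
contact_force: [0.2, -0.1, -2.7]
grip_width: 0.525
finger_force: 37.5
```

```bash
python3 c.py
```

```text
SYH 64.9 -59.1 102.1 F(S,Y,H) [-1.3, 0.3, -1.9] w 0.523392254372115 t 18.05 q [-0.45 -0.13 -0.7   0.44  0.14 -0.21]
shift cm [-0.11 -0.04 -0.  ] rot [ 0.005 -0.001  0.005] rows 0.0 t 18.05
cheese -70 2346 Y [-80.5 -39.3] Hmed-tcp 40.2
cheese -55 3030 Y [-80.7 -38.9] Hmed-tcp 40.4
cheese -40 2004 Y [-80.9 -38.6] Hmed-tcp 40.4
cheese -25 1914 Y [-80.7 -38.7] Hmed-tcp 40.4
cheese -10 2549 Y [-80.4 -38.9] Hmed-tcp 40.4
end S-ts -64.9 end face -65.5
lips/other Y (array([  0,   0,   0, 971, 280,   0,   0,   0,   0,   0,   0,   0,   0,
         0,   0,   0,   0,   0, 409, 660,   0,   0]), array([-105, -101,  -97,  -93,  -89,  -85,  -81,  -77,  -73,  -69,  -65,
        -61,  -57,  -53,  -49,  -45,  -41,  -37,  -33,  -29,  -25,  -21,
        -17]))
red 5538 [-11.85179901  -8.71791472  -4.11456386]
```

Call:
apply_moves(plan=[[0, 0, 0.25, 0, 0, 0, 0.6], [0, 0, 0.45, 0, 0, 0, 0.6], [0, 0, 0.6, 0, 0, 0, 0.6], [0, 0, 0.7, 0, 0, 0, 0.6], [0, 0, 0.75, 0, 0, 0, 0.6]])

```text
time: 18.68
tcp_pos: [549.7, -217.5, 114.3]
ee_rot: [0.092, 0.955, -0.026, 0.282]
contact_force: [-5.4, 1.6, 3.2]
grip_width: 0.52
finger_force: 38.4
```

```bash
python3 c.py | head -4
```

```text
SYH 64.5 -59.1 94.4 F(S,Y,H) [-1.3, -0.3, -0.7] w 0.523056779756493 t 18.725 q [-0.45 -0.12 -0.71  0.43  0.14 -0.21]
shift cm [-0.15 -0.04 -0.  ] rot [ 0.005 -0.002  0.005] rows 0.0 t 18.725
cheese -70 2307 Y [-80.6 -39.1] Hmed-tcp 40.5
cheese -55 2978 Y [-80.7 -39.1] Hmed-tcp 40.6
```

Call:
apply_moves(plan=[[0, 0, 0.08, 0, 0, 0, 0.6], [0, 0, 0.1, 0, 0, 0, 0.6], [0, 0, 0.1, 0, 0, 0, 0.6]])

```text
time: 19.1
tcp_pos: [549.7, -217.5, 114.3]
ee_rot: [0.093, 0.955, -0.026, 0.282]
contact_force: [-12.0, 3.9, 7.9]
grip_width: 0.521
finger_force: 39.5
```

```bash
python3 c.py | head -4
```

```text
SYH 64.5 -59.1 94.4 F(S,Y,H) [-5.9, 1.9, 14.2] w 0.5211455930478518 t 19.15 q [-0.45 -0.12 -0.71  0.43  0.14 -0.21]
shift cm [-0.15 -0.04 -0.  ] rot [ 0.005 -0.001  0.005] rows 0.0 t 19.15
cheese -70 2264 Y [-80.7 -39. ] Hmed-tcp 40.5
cheese -55 3021 Y [-80.7 -39. ] Hmed-tcp 40.7
```

Firm contact with the bed. Releasing and retracting square to the slope.

Call:
apply_moves(plan=[[0, 0, 0, 0, 0, 0, 0.4], [0, 0, 0, 0, 0, 0, 0.2], [0, 0, 0, 0, 0, 0, 0.1], [0, 0, 0, 0, 0, 0, 0.1], [0, 0, -2, 0, 0, 0, 0.1], [0, 0, -5, 0, 0, 0, 0.1], [0, 0, -10, 0, 0, 0, 0.1], [2, 0, -15, 0, 0, 0, 0.1]])

```text
time: 20.15
tcp_pos: [453.8, -199.0, 230.5]
ee_rot: [0.092, 0.954, -0.027, 0.283]
contact_force: [1.4, 0.1, 1.1]
grip_width: 0.899
finger_force: 0.0
```

Call:
apply_moves(plan=[[3, 0, -2, 0, 0, 0, 0.1], [6, 0, -3, 0, 0, 0, 0.1], [6, 0, -3, 0, 0, 0, 0.1], [6, 0, -3, 0, 0, 0, 0.1]])

```text
time: 20.65
tcp_pos: [389.0, -186.6, 221.7]
ee_rot: [0.092, 0.954, -0.027, 0.283]
contact_force: [0.5, -0.2, -0.2]
grip_width: 0.902
finger_force: 0.0
```

```bash
python3 - <<'E'
from h import *
f=grab('wrist'); where(); cv2.imwrite('pics/w8.png',f['pixels'][...,::-1])
P=cloud(f)-C0; S=P@US;Y=P@V;H=P@N; ok=f['range_z']>0
hsv=cv2.cvtColor(f['pixels'],cv2.COLOR_RGB2HSV)
k=ok&(hsv[...,0]>18)&(hsv[...,0]<33)&(hsv[...,1]>90)&(abs(H-135)<4)&(Y<-20)&(Y>-100)&(S<150)
print(k.sum(),cv2.minAreaRect(np.c_[S[k],Y[k]].astype(np.float32)),'H',np.percentile(H[k],[5,50,95]))
red=ok&(hsv[...,1]>150)&((hsv[...,0]<8)|(hsv[...,0]>172))&(Y>-90)&(Y<10)&(H>127)&(H<135)
print('red top',np.percentile(S[red],[2,50,98]))
g=grab('scene'); Q=cloud(g)-C0; s=Q@US;h=Q@N;y=Q@V
m=(h>230)&(h<340)&(s>120)&(s<280)&(y>-115)&(y<75); print('guard open S',m.sum(),np.percentile(s[m],[5,50,95]))
p=ok&(hsv[...,0]>12)&(hsv[...,0]<30)&(hsv[...,1]>120)&(Y>35)&(Y<60)&(H>95)&(H<125)&(S>20)&(S<90); print('pin',p.sum(),np.percentile(Y[p],98) if p.sum() else '')
E
```

```text
SYH -14.3 -60.5 273.4 F(S,Y,H) [-0.2, -0.2, -0.7] w 0.903317747501931 t 20.7 q [-0.59 -0.5  -0.7   0.83  0.22 -0.34]
3796 ((60.18291091918945, -59.64446258544922), (129.93304443359375, 44.78166580200195), 0.2197188436985016) H [133.65217489 134.85747411 135.91884707]
red top [-12.48634459  -9.19590226  -4.40619598]
guard open S 701 [225.41513225 230.42477658 243.07214405]
pin 19 51.792380268857315
```

```bash
python3 -c "
from bench import arm
print(arm.job_done())"
```

```text
the job is handed in; nothing more can be done
None
```

I handed the job in at about 21 s of the 61 s allowed, with no verdict shown. By the last camera check, the guard stands open, the tube is one hole up with the pin out, and the cheese lies released on the bed against the stop plate.

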